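# Slide the jumper tray home under the dust flap

### The job

The open jumper tray has been left out on the bench in front of the bin row. Slide it along the bench, without lifting or tipping it, into the row's empty bay under the raised dust flap and gently on until it sits squarely up against the bay's back stop, and only then close the flap fully. Leave the two bins and the other things on the bench where they are.

Things in the scene. Friction and masses are not known exactly. Their poses are not given: they have to be found in the camera images.
- tray: Loose open plastic jumper tray, 90 mm (its x) by 110 mm (its y), 30 mm high, walls 3 mm, three inner partitions; 0.2 to 0.4 kg loaded, slides on the smooth bench with 1 to 4 N. Origin: centre of its underside, on the bench. It enters the bay with its 110 mm side across the bay, either way round
- rack: Fixed bin row, 166 mm deep (x), 380 wide (y), 88 high, open to the front (-x, robot side), no floor: things stand on the bench. Origin on the bench, centre of its outline; +x to its back. Back panel, 6 mm end cheeks (only 40 high in front of x = -25), two thin dividers 45 high at y = -62 and +62 mm from x = -56 mm back: three bays 120 mm wide, centred on y = -124, 0, +124 mm, one empty
- stop: The empty bay's fixed back stop: upright aluminium angle across the rear of that bay, 100 mm wide, 30 high; its depth in the bay differs. Axes as the rack's. Its origin lies on the bench, mid-bay, 45 mm in front (-x) of its front face: where the tray's origin lies once the tray is up against it. The tray's near edge is then 48 to 60 mm behind the closed flap's lip
- flap (a joint): Clear acrylic dust flap: 0 closed (level on the cheeks), grows as it opens, at most 1.12 rad; starts raised at 0.92 to 1.04. A 4 mm sheet 380 mm wide, 170 mm from hinge to front edge, then a turned-down lip. A friction hinge holds it at any angle. It closes when its upper face is pressed straight down 50 mm in front of the hinge (4 to 10 N); pressing on its front edge only strains the hinge
- flap_hinge (a point): Middle of the flap's hinge line, along the rack's y, 80 mm behind the rack's origin and 88 mm above the bench; its axes are the rack's
- flap_edge (a point): Middle of the flap's upper front edge, where the sheet turns down at a right angle into the lip, 68 mm long; closed, the lip ends 24 mm above the bench and cannot pass a tray that sticks out. The raised flap overhangs the bay: an upright tool cannot follow the tray in, one leaning back towards the robot about 30 degrees passes below the lip
- bin_a: Full parts bin of black plastic, loose, 0.55 kg, 116 mm (x) by 108 mm (y) and 65 mm high with a 35 mm high front, standing in a bay of the rack; origin: centre of its underside
- bin_b: Second such bin, in another bay; same size, origin and axes
- can: Crystal oscillator can, loose steel box 62 x 48 mm and 36 mm high on four short pins, beside the work; origin: centre of its underside
- cap: Probe tip cap, loose, of silicone, standing on its 30 mm wide foot, 62 mm high, tapered; beside the work; origin: centre of its underside
- spacer: Hexagonal brass spacer, loose, lying on a flat, 80 mm long (its x), 22 mm across flats; beside the work; origin: on the bench under its middle
Things that resemble listed ones, but are neither listed nor needed, are in the scene too. There is more than one size of the tray; the one meant has the size given above.

How it is judged:
By the outcome, as a careful person would: the job done as asked, in the order asked, and still so for the second after the job is handed in, with the robot touching nothing.
It also fails if it takes over 72 s, if anything falls off the work surface, if the arm or the gripper's body presses on something with over 40 N, if the wrist force passes 120 N, or if a joint passes its speed limit or range.

### The arm

A 7-joint arm with a two-finger parallel gripper is mounted at the origin on the work surface. World frame = base frame: x ahead of the robot, y to its left, z up, the work surface at z = 0. Lengths are in m, angles in rad, forces in N, time in s.
With the tool pointing down it reaches from about 0.425 to 0.925 m from the base axis. Payload 6.8 kg.
Tool frame: the origin (TCP) lies at the very end of the fingers, on their centre line; the grasp point (between the pads) lies 19 mm behind it (grip_point_offset is the distance from the TCP to the grasp point, in m); z points along the fingers, y is the line along which they close (so a half turn about z gives the same grasp; the last joint's range is limited). The gripper opens to 85 mm and grips with 20 to 120 N. Pads are 22 mm wide; open, the fingers measure 114 mm over their backs; the gripper's body (76 mm by 85 mm) begins 54 mm behind the grasp point. The pads swing forward as they close: fully open they stand 13 mm farther back than shut.
Start: joints at [1.151, 0.477, 0.022, 1.555, -0.011, 1.109, -0.083], TCP at [0.207, -0.642, 0.231] pointing down, gripper open.
Joint ranges: [-2.96, 2.96], [-0.34, 2.1], [-1.41, 1.46], [0.24, 2.44], [-1.37, 4.51], [0.17, 1.92], [-2.96, 2.96]. Speed limits (rad/s): [2.39, 2.39, 3.14, 3.14, 3.14, 3.14, 3.14].

### API

Orientations are given as a unit quaternion [w, x, y, z].
In Python, from station import * gives the robot as it stands.
- The arm moves only by the tool carry_out, never from a script. Its argument "rows" is text: rows parted by semicolons, each of 4 numbers parted by spaces: the shift along the world's x, y, z in mm, then the turn about the world's z in degrees. In form: dx dy dz yaw; .... A call has 1 to 10 rows; each row shifts and turns the commanded pose from where the row before left it; what a row does not reach is not made up. A row lasts 1/8 s, in which the tool goes at most 62.5 mm and 10.7 degrees, less where a joint would pass 70% of its speed; a pose out of reach is approached as far as the arm can. A call is refused whole if a number of a shift passes 62.5 or a number of a turn 10.7, either way. A call with a gripper value outside its range is refused whole. "claw" is the finger opening in mm, from 0 to 85.4, set as the call begins (left out, the last holds). The fingers move at their own pace and stop on an object; "force" is the grip in N (left out, the last holds). Time passes only in rows, so rows that do not move let the fingers close. It gives the time, the measured TCP pose, the force, the opening and the grip force at its end, in the units of the state.
- get_obs(): the state, without advancing time (a new reading comes with each control period).
- read_camera(name): name is "scene" or "top" or "wrist"; returns a dict with "img" (400x640x3 uint8, blue, green, red), "fov_y" (degrees; the focal length in pixels is half the picture's height over the tangent of half this angle, whatever the lens; pixels are square), "cx", "cy" (the principal point, pixels), "distortion" ([k1, k2, p1, p2, k3] as OpenCV has them; the pictures are not rectified), "world_to_cam" (4x4, takes a point from world to camera coordinates). Camera axes: x right, y up, looking along -z (the intrinsics and any distortion apply to the point x, -y, -z); pixel columns grow to the right and rows downward; lengths in m; the calibration is good to about 2 mm. A picture is of the moment at which its call begins. There is no depth.
- hand_in(): hands the job in; it is judged then, once.
Trained networks look in the newest picture that a camera, given by its name, has taken for a name from the list of things; names that differ only in an ending like _2 or _b are one class to them, and where a whole thing is asked for, a point or a joint stands for the part that bears it (a point fixed in the world has none). Each returns a list of dicts, best first, with "confidence" (0 to 1); they miss things now and then, are a little off and sometimes report something else, mostly with a low value. They report only what shows in the picture. A call takes as long as a camera call. They do not tell look-alikes from the thing itself.
- recognise(camera, thing): "centre" ([column, row] in pixels, amid what is visible of it).
- outline_of(camera, thing): "pixels" (400x640 bool, what is visible of it) and "centre" ([column, row] in pixels, amid what is visible of it).
- place_of(camera, thing): "centre" ([column, row] in pixels: a listed point, or the origin of a listed thing).
The state is a dict: "t": time; "q": joint angles; "joint_vel": joint speeds; "joint_torque": joint torques, N m; "eef_pos": TCP position; "tool_rot": TCP orientation; "contact_force": force on the tool from outside, world axes, zero at the start; "torque": the same for the moment, N m; "gripper_width": opening from 0.0 (shut) to 1.0 (fully open); "grasp_force": force on a finger pad.
Only numpy, scipy, OpenCV 4.12 (cv2) and the standard library are available. Lean on these libraries where they do the work, as an engineer would, in place of code of your own. Each camera call takes 0.05 s, during which the arm holds its last target. There are 200 camera calls.

## Working session

There is one attempt and no reset: what is moved stays moved. The work goes in short steps, Python scripts to look and compute and a tool call to move; the robot and the scene stay as the last step left them, time stands still between calls to the robot, and variables do not carry over. Pictures are saved under pics/ and viewed, at most 10 in all, crops included, and the job is handed in when it is done.

Besides the shell and the picture viewer there is one more tool, called by a JSON object that holds its "method" and its "body", one argument or row to a line. carry_out: Moves the arm, as the interface text tells. Its arguments: {"type":"object","properties":{"rows":{"type":"string"},"claw":{"type":"number"},"force":{"type":"number"}},"required":["rows"]}

```bash
mkdir -p pics; ls
cat > h.py <<'E'
from station import *
import numpy as np, cv2
def K(c):
    f=200/np.tan(np.radians(c["fov_y"])/2)
    return np.array([[f,0,c["cx"]],[0,f,c["cy"]],[0,0,1.]])
def ray(c,px):
    p=cv2.undistortPoints(np.array([[px]],float),K(c),np.array(c["distortion"],float))[0,0]
    W=np.array(c["world_to_cam"]);R=W[:3,:3];t=W[:3,3]
    return -R.T@t, R.T@np.array([p[0],-p[1],-1.])
def onz(c,px,z=0.):
    o,d=ray(c,px); return o+d*(z-o[2])/d[2]
def tri(cs,pxs):
    A=0;b=0
    for c,p in zip(cs,pxs):
        o,d=ray(c,p);d=d/np.linalg.norm(d);P=np.eye(3)-np.outer(d,d);A=A+P;b=b+P@o
    return np.linalg.solve(A,b)
def proj(c,X):
    W=np.array(c["world_to_cam"]);x=(W[:3,:3]@np.atleast_2d(X).T).T+W[:3,3]
    x=x*[1,-1,-1]
    return cv2.projectPoints(x.reshape(-1,1,3),np.zeros(3),np.zeros(3),K(c),np.array(c["distortion"],float))[0][:,0]
E
python3 - <<'E'
from h import *
np.set_printoptions(precision=3,suppress=True)
for n in ("scene","top"):
    c=read_camera(n); cv2.imwrite(f"pics/{n}0.png",c["img"])
    print(n,c["fov_y"],ray(c,(c["cx"],c["cy"])))
    for t in "tray rack stop flap flap_hinge flap_edge bin_a can cap spacer".split():
        for r in place_of(n,t)[:3] if t!="flap" else []:
            print(t,round(r["confidence"],2),np.round(r["centre"]),onz(c,r["centre"])[:2])
print(get_obs()["tool_rot"])
E
```

```text
pics
scene 44.98349245128079 (array([-0.065,  0.663,  0.971]), array([ 0.45 , -0.542, -0.71 ]))
tray 0.91 [410. 226.] [ 0.314 -0.135]
tray 0.56 [333. 234.] [0.452 0.022]
tray 0.56 [330. 359.] [0.229 0.292]
rack 0.68 [279. 192.] [0.666 0.006]
stop 0.47 [274. 192.] [0.679 0.014]
flap_hinge 0.72 [282. 135.] [ 0.846 -0.188]
flap_edge 0.68 [281. 135.] [ 0.847 -0.185]
bin_a 0.74 [249. 224.] [0.641 0.145]
bin_a 0.62 [304. 165.] [ 0.692 -0.124]
can 0.8 [414. 161.] [ 0.455 -0.369]
cap 0.64 [269. 326.] [0.382 0.324]
spacer 0.93 [233. 298.] [0.498 0.328]
top 48.682945082707846 (array([0.306, 0.026, 1.262]), array([ 0.172,  0.004, -0.985]))
tray 0.62 [223. 302.] [0.231 0.301]
tray 0.6 [374. 275.] [ 0.312 -0.121]
tray 0.58 [324. 223.] [0.458 0.02 ]
rack 0.43 [330. 136.] [0.718 0.007]
flap_hinge 0.56 [326. 117.] [0.775 0.021]
flap_hinge 0.23 [329. 135.] [0.722 0.009]
flap_edge 0.91 [331. 134.] [0.722 0.005]
bin_a 0.68 [371. 147.] [ 0.686 -0.115]
bin_a 0.59 [285. 152.] [0.666 0.139]
can 0.88 [455. 228.] [ 0.45  -0.355]
cap 0.39 [218. 244.] [0.392 0.323]
spacer 0.51 [217. 207.] [0.498 0.33 ]
[0.    0.988 0.155 0.   ]
```

View pics/scene0.png

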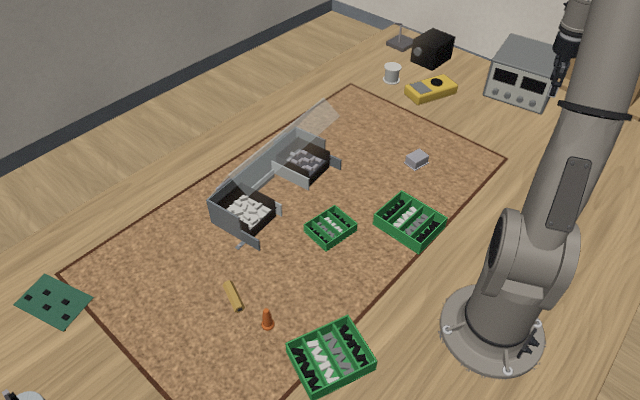

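View pics/top0.png

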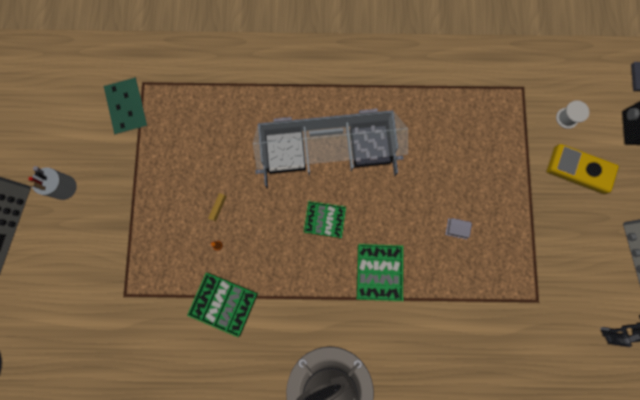

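The middle tray (324,220 in top; 330,228 in scene) has the right size; the other two at (380,272) and (222,304) are larger. The middle bay, near (328,145), is empty. I'll move above the work with the finger line along the rack's x, then measure with the wrist camera.

{"method": "carry_out", "body": {
  "rows": "30 40 15 7;30 50 15 7;30 50 15 7;30 50 15 7;30 55 15 7;25 55 15 7;20 55 15 7;20 55 15 7;15 55 15 7;10 55 10 7",
  "claw": 85
}}

```text
t: 2.25
eef_pos: [0.4468, -0.1222, 0.3769]
tool_rot: [0.001, 0.719, 0.695, 0.0]
contact_force: [-0.1, -0.5, -0.2]
gripper_width: 0.997
grasp_force: 0.0
```

{"method": "carry_out", "body": {
  "rows": "0 50 0 5;0 50 0 0;0 20 0 0;0 0 0 0"
}}

```text
t: 2.75
eef_pos: [0.4461, -0.0027, 0.3761]
tool_rot: [0.0, 0.688, 0.726, 0.0]
contact_force: [1.0, -1.9, 0.0]
gripper_width: 0.996
grasp_force: 0.0
```

```bash
cat > look.py <<'E'
from h import *
import sys
np.set_printoptions(precision=3,suppress=True)
o=get_obs();print(o["eef_pos"],o["tool_rot"],o["q"],o["contact_force"],o["t"])
tag=sys.argv[1]
for n in sys.argv[2].split(","):
    c=read_camera(n); cv2.imwrite(f"pics/{n}{tag}.png",c["img"])
    print(n,ray(c,(c["cx"],c["cy"])))
    for t in sys.argv[3].split(","):
        for r in place_of(n,t)[:3]:
            print(t,round(r["confidence"],2),np.round(r["centre"],1),onz(c,r["centre"])[:2])
E
python3 look.py 1 wrist tray,rack,stop,flap_hinge,flap_edge,bin_a,can,cap,spacer
```

```text
[ 0.446 -0.003  0.376] [0.    0.688 0.726 0.   ] [ 0.49   0.009 -0.616  1.832  0.006  1.301 -0.075] [ 0.954 -1.914  0.038] 2.75
wrist (array([0.442, 0.075, 0.518]), array([ 0.018, -0.305, -0.952]))
tray 0.68 [240.1 219.9] [ 0.321 -0.135]
tray 0.58 [331.  132.8] [0.465 0.018]
stop 0.62 [330.2 131.4] [0.463 0.02 ]
flap_hinge 0.68 [540.1 148.3] [0.803 0.014]
flap_edge 0.72 [531.2 181.4] [ 0.802 -0.041]
bin_a 0.95 [464.4  64.1] [0.656 0.13 ]
bin_a 0.78 [454.3 219.1] [ 0.683 -0.114]
can 0.94 [308.7 332.9] [ 0.447 -0.36 ]
```

View pics/wrist1.png

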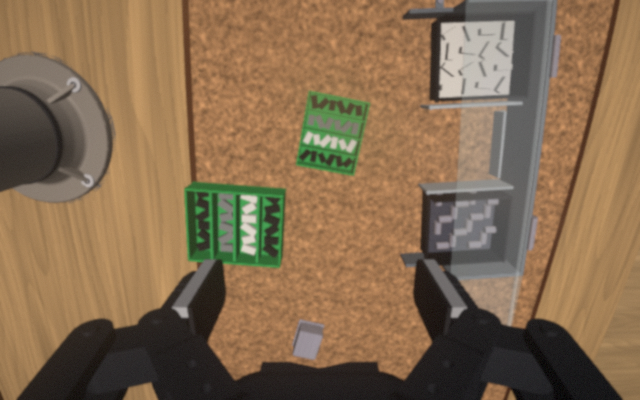

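```bash
python3 look.py 1 scene stop
python3 - <<'E'
import cv2
i=cv2.imread('pics/scene1.png');cv2.imwrite('pics/s1c.png',cv2.resize(i[20:260,200:520],(800,600),interpolation=cv2.INTER_CUBIC))
E
```

```text
[ 0.446 -0.005  0.376] [-0.     0.689  0.724 -0.   ] [ 0.492  0.01  -0.614  1.832  0.006  1.301 -0.075] [-0.689  0.387 -0.232] 3.25
scene (array([-0.065,  0.663,  0.971]), array([ 0.45 , -0.542, -0.71 ]))
stop 0.59 [279.6 190.9] [0.669 0.001]
```

View pics/s1c.png

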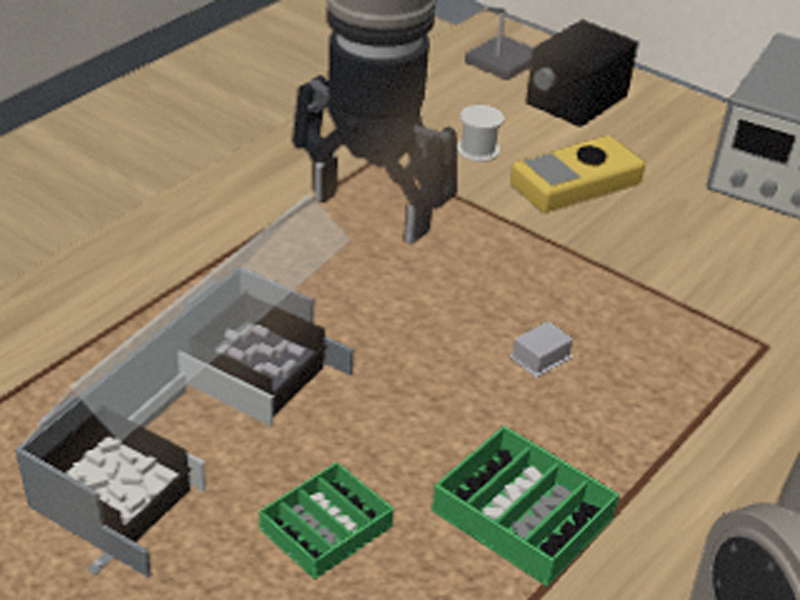

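Scene: wrist and gripper are cylindrical, about 40 mm in radius, with the open fingers spread ahead of and behind it. The wrist picture shows the tray corners near (309,92), (369,101), (356,175), (297,166), the divider tops near (424,106)-(522,103) and (420,186)-(513,187), and the stop near (498,112)-(498,178). Now the precise geometry.

```bash
cat > m.py <<'E'
from h import *
np.set_printoptions(precision=4,suppress=True)
c=read_camera("wrist"); s=read_camera("scene"); t=read_camera("top")
cv2.imwrite("pics/crop2.png",cv2.resize(c["img"][0:280,380:570],None,fx=3,fy=2.1*1.0,interpolation=cv2.INTER_CUBIC))
for z,l in ((.045,[(424,106),(522,103),(420,186),(513,187)]),(.040,[(403,256)]),(.030,[(495,112),(493,178)])):
    for p in l: print(z,p,onz(c,p,z))
from itertools import product
for n,cam in (("wrist",c),("scene",s),("top",t)):
    for r in outline_of(n,"tray")[:3]:
        m=r["pixels"].astype(np.uint8); k=max(cv2.findContours(m,0,1)[0],key=len)[:,0]
        P=np.array([onz(cam,p,.03)[:2] for p in k],np.float32)*1000
        print(n,round(r["confidence"],2),cv2.minAreaRect(P))
ths=[]
for nm in ("flap_edge","flap_hinge","rack","stop","bin_a"):
    for n,cam in (("wrist",c),("scene",s),("top",t)):
        for r in place_of(n,nm)[:2]: print(nm,n,round(r["confidence"],2),np.round(r["centre"],1))
E
python3 m.py
```

```text
0.045 (424, 106) [0.5894 0.065  0.045 ]
0.045 (522, 103) [0.7291 0.0784 0.045 ]
0.045 (420, 186) [ 0.5997 -0.0499  0.045 ]
0.045 (513, 187) [ 0.7429 -0.044   0.045 ]
0.04 (403, 256) [ 0.5907 -0.169   0.04  ]
0.03 (495, 112) [0.7    0.0631 0.03  ]
0.03 (493, 178) [ 0.717  -0.0352  0.03  ]
wrist 0.74 ((318.8653869628906, -134.0079803466797), (138.06121826171875, 158.70140075683594), 88.49402618408203)
wrist 0.65 ((464.9354248046875, 18.662879943847656), (110.47396087646484, 89.64067077636719), 82.47881317138672)
scene 0.94 ((456.4739990234375, 28.23883819580078), (124.62272644042969, 106.28317260742188), 81.57889556884766)
scene 0.63 ((223.64501953125, 295.71514892578125), (159.9404754638672, 140.7639617919922), 68.98661041259766)
scene 0.6 ((316.7359619140625, -127.51103973388672), (157.661865234375, 167.35922241210938), 88.21244049072266)
top 0.81 ((468.9226379394531, 59.5208740234375), (93.44322204589844, 41.95219802856445), 0.8300046920776367)
top 0.71 ((226.86618041992188, 294.82049560546875), (159.27627563476562, 128.32374572753906), 68.59112548828125)
top 0.65 ((355.613037109375, -189.80792236328125), (22.187362670898438, 79.5500717163086), 89.15707397460938)
flap_edge wrist 0.65 [531.8 180.3]
flap_edge scene 0.56 [279.4 132.9]
flap_edge top 0.87 [327.6 134.6]
flap_hinge wrist 0.79 [536.1 148.4]
flap_hinge scene 0.65 [235.2 297.8]
flap_hinge top 0.68 [326.  119.2]
rack scene 0.97 [278.9 192.1]
rack scene 0.25 [415.3 162.9]
stop scene 0.6 [276.2 194.5]
bin_a wrist 0.92 [467.   59.9]
bin_a scene 0.76 [301.6 167.6]
bin_a scene 0.6 [249.9 218.4]
```

View pics/crop2.png

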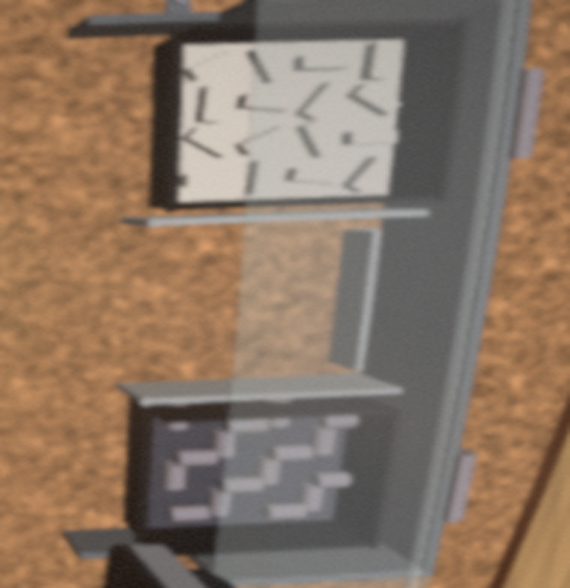

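Run:
```python
from h import *
np.set_printoptions(precision=4,suppress=True)
c=read_camera("wrist")
f=lambda u,v,z: onz(c,(380+u/3,v/2.1),z)[:2]*1000
A=f(148,222,.045);B=f(430,212,.045);C=f(142,404,.045);D=f(403,390,.045)
Cb=f(120,384,0);Ab=f(122,220,0)
S=[f(374,232,.03),f(358,366,.03)];S0=[f(344,232,0),f(331,362,0)]
print("div",A,B,C,D,"bottom fronts",Ab,Cb)
for n,p,q in (("d1",A,B),("d2",C,D)): print(n,np.degrees(np.arctan2(*(q-p)[::-1])))
g=lambda p,q: np.degrees(np.arctan2(-(p-q)[0],(p-q)[1]))
print("stop",S,g(*S),S0,g(*S0),"fronts",g(A,C),g(Ab,Cb))
# flap lip: rack pose guess then theta
yaw=np.radians(np.mean([g(*S),g(*S0)]));ex=np.array([np.cos(yaw),np.sin(yaw)]);ey=np.array([-ex[1],ex[0]])
mid=(A+C)/2; O=mid+56*ex
print("yaw",np.degrees(yaw),"rack O",O,"stop face rel",[(np.array(p)-O)@ex for p in S+S0],"mid y",[(np.array(p)-O)@ey for p in S+S0],"bottoms",(Ab-O)@ex,(Ab-O)@ey,(Cb-O)@ex,(Cb-O)@ey)
for y,v,u in ((None,30,255),(None,300,235),(None,560,216)):
  for th in (.92,.98,1.04):
    x,z=80-170*np.cos(th)-68*np.sin(th), 88+170*np.sin(th)-68*np.cos(th)
    P=f(u,v,z/1000)-O; print(u,th,"pred tip x",x,"seen",P@ex)
```

```text
div [596.8306  66.0809] [730.426   81.5563] [612.2246 -59.0085] [744.566  -41.6676] bottom fronts [597.9889  65.933 ] [613.8818 -56.2086]
d1 6.6075748257757425
d2 7.465029566735089
stop [array([714.1392,  66.4642]), array([725.8956, -28.5671])] 7.052273999680138 [array([714.8472,  64.9197]), array([727.4636, -32.5515])] 7.375203503819111 fronts 7.015757067212707 7.413605348509581
yaw 7.2137387517496245 rack O [660.0844  10.5682] stop face rel [np.float64(60.6458807313784), np.float64(60.37603263677546), np.float64(61.154372673870725), np.float64(61.43134650391951)] mid y [np.float64(48.66591098438538), np.float64(-47.08945235794344), np.float64(47.04468511683283), np.float64(-51.239239295021136)] bottoms -54.65173149686705 62.72402264173546 -54.222070170075426 -60.44653807605756
255 0.92 pred tip x -77.09033679186157 seen -66.94351855977267
255 0.98 pred tip x -71.16765414371093 seen -70.82043380824521
255 1.04 pred tip x -64.70093118211935 seen -74.54152933122685
235 0.92 pred tip x -77.09033679186157 seen -69.15912736011911
235 0.98 pred tip x -71.16765414371093 seen -72.97498582404863
235 1.04 pred tip x -64.70093118211935 seen -76.63747853705158
216 0.92 pred tip x -77.09033679186157 seen -68.76941730090343
216 0.98 pred tip x -71.16765414371093 seen -72.59601522529931
216 1.04 pred tip x -64.70093118211935 seen -76.26881576184192
```

Rack at (660, 10.5) mm, yaw 7.2°, stop face at +60.5 mm, flap about 0.97 rad. The tray lies at (465, 18.7) with yaw -7.5°. First I'll push it sideways into line with the bay, using two fingers side by side against its left face.

{"method": "carry_out", "body": {
  "rows": "2 25 -40 4.4;2 25 -50 0;2 25 -50 0;2 25 -50 0;0 15 -50 0;0 0 -50 0;0 0 -40 0;0 0 -30 0;0 0 -10 0;0 0 0 0",
  "claw": 70
}}

```text
t: 5.7
eef_pos: [0.4543, 0.111, 0.0059]
tool_rot: [-0.0, 0.661, 0.75, -0.0]
contact_force: [-0.0, -0.7, -0.0]
gripper_width: 0.816
grasp_force: 0.0
```

{"method": "carry_out", "body": {
  "rows": "1 -7.4 0 0;1 -7.4 0 0;1 -7.4 0 0;1 -7.4 0 0;1 -7.4 0 0;1 -7.4 0 0;1 -7.4 0 0;0.5 -7.2 0 0;0 0 0 0"
}}

```text
t: 6.82
eef_pos: [0.4617, 0.0509, 0.0058]
tool_rot: [0.0, 0.661, 0.75, -0.0]
contact_force: [-0.3, -0.1, -0.6]
gripper_width: 0.817
grasp_force: 0.0
```

```bash
cat > tr.py <<'E'
from h import *
np.set_printoptions(precision=4,suppress=True)
yaw=np.radians(7.2);ex=np.array([np.cos(yaw),np.sin(yaw)]);ey=np.array([-ex[1],ex[0]]);O=np.array([660.1,10.6])
o=get_obs();e=np.array(o["eef_pos"])*1000;print("t",o["t"],"tcp",e,"rack",(e[:2]-O)@ex,(e[:2]-O)@ey)
def tray(n):
    c=read_camera(n)
    for r in outline_of(n,"tray")[:4]:
        m=r["pixels"].astype(np.uint8); k=max(cv2.findContours(m,0,1)[0],key=len)[:,0]
        if not(150<r["centre"][0]<620): continue
        P=np.array([onz(c,p,.03)[:2] for p in k],np.float32)*1000-O.astype(np.float32)
        P=np.stack([P@ex,P@ey],1).astype(np.float32)
        print(n,round(r["confidence"],2),np.round(r["centre"]),cv2.minAreaRect(P),"x",P[:,0].min(),P[:,0].max(),"y",P[:,1].min(),P[:,1].max())
    return c
if __name__=="__main__":
    import sys
    for n in sys.argv[2:]:
        c=tray(n); cv2.imwrite(f"pics/{n}{sys.argv[1]}.png",c["img"])
E
python3 tr.py 3 wrist scene top
```

```text
t 6.825 tcp [461.7339  50.9283   5.811 ] rack -191.74744307135316 64.8721887634382
wrist 0.96 [314. 318.] ((-189.04049682617188, 45.365135192871094), (65.44139099121094, 75.536865234375), 75.29702758789062) x -229.71574 -151.57158 y 21.02908 85.72553
scene 0.92 [331. 356.] ((-396.6230163574219, 338.5950927734375), (165.04736328125, 144.96466064453125), 63.30389404296875) x -489.91006 -303.52136 y 238.74544 438.6166
scene 0.86 [350. 224.] ((-222.02728271484375, -19.47704315185547), (51.94208908081055, 115.28803253173828), 47.213768005371094) x -259.53085 -171.13841 y -52.658184 37.589436
scene 0.79 [410. 221.] ((-359.4669189453125, -95.09297180175781), (159.6930389404297, 166.85231018066406), 82.49886322021484) x -447.02795 -271.62732 y -180.59999 -8.404429
top 0.91 [220. 302.] ((-394.5700378417969, 337.498779296875), (161.1620330810547, 131.85215759277344), 62.140350341796875) x -483.59116 -304.55768 y 239.9702 433.14752
```

{"method": "carry_out", "body": {
  "rows": "-2 15 0 0;-2 15 10 10;-5 0 50 10;-10 -10 20 10;-10 -15 0 10;-10 -20 0 10;-10 -20 0 10;-4 -20 0 10;0 -15 0 10;0 0 0 10"
}}

```text
t: 8.38
eef_pos: [0.4085, -0.0183, 0.0859]
tool_rot: [-0.0, -0.066, 0.998, -0.0]
contact_force: [-0.1, 0.1, -0.7]
gripper_width: 0.82
grasp_force: 0.0
```

{"method": "carry_out", "body": {
  "rows": "0 0 0 0"
}}

```text
t: 8.5
eef_pos: [0.4086, -0.0172, 0.0858]
tool_rot: [0.0, -0.063, 0.998, 0.0]
contact_force: [0.2, 1.2, 0.4]
gripper_width: 0.82
grasp_force: 0.0
```

```bash
python3 tr.py 4 wrist scene; python3 -c "
from h import *
print(np.round(get_obs()['q'],2))"
```

```text
t 8.5 tcp [408.6332 -17.2432  85.8438] rack -252.97362170138135 3.893460228831394
wrist 0.86 [320. 288.] ((-198.48562622070312, 7.476310729980469), (109.40921783447266, 101.1838150024414), 74.53990173339844) x -259.82672 -138.19275 y -56.97313 64.11087
scene 0.91 [333. 357.] ((-396.5914306640625, 337.78143310546875), (159.9257354736328, 143.1393280029297), 61.5320930480957) x -487.74768 -305.26578 y 238.74544 437.52002
scene 0.9 [332. 223.] ((-198.06033325195312, 16.855438232421875), (129.702880859375, 109.00440979003906), 74.51133728027344) x -261.68332 -135.88686 y -48.114372 89.48771
scene 0.59 [410. 222.] ((-357.7323913574219, -94.50434112548828), (158.59194946289062, 171.77175903320312), 80.899658203125) x -448.45163 -268.01434 y -184.15218 -6.9796715
[ 0.78  0.47 -1.05  2.24  0.61  0.75  1.  ]
```

View pics/wrist4.png

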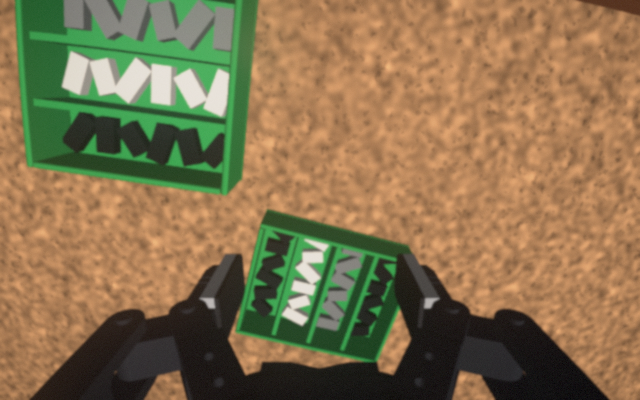

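Wrist picture: our tray (corners 265,212 / 410,250 / 378,360 / 238,330) is still turned about -15° relative to the rack. The larger tray's corner is near (238,190). Next I'll check reach behind the tray's right-hand near corner, and the clearance to the big tray.

Run:
```python
from tr import *
c=read_camera("wrist")
R=lambda p,z:(lambda P:(np.round(P),np.round([(P-O)@ex,(P-O)@ey])))(onz(c,p,z)[:2]*1000)
for p,z in (((238,193),0),((228,190),.0),((258,0),.04),((240,190),.04)): print("big",p,R(p,z))
for p in ((265,212),(412,249),(378,362),(237,331)): print("tray",R(p,.03))
```

```text
t 8.7 tcp [408.7346 -17.529   85.9331] rack -252.90884811177062 3.5972365401002833
big (238, 193) (array([407., -77.]), array([-262.,  -55.]))
big (228, 190) (array([406., -84.]), array([-264.,  -62.]))
big (258, 0) (array([290., -64.]), array([-377.,  -28.]))
big (240, 190) (array([392., -67.]), array([-276.,  -44.]))
tray (array([408., -53.]), array([-258.,  -31.]))
tray (array([422.,  46.]), array([-232.,   65.]))
tray (array([518.,  41.]), array([-137.,   48.]))
tray (array([503., -66.]), array([-166.,  -57.]))
```

{"method": "carry_out", "body": {
  "rows": "-7 -19 0 0;-7 -19 -10 0;0 0 0 0",
  "claw": 0
}}

```text
t: 9.12
eef_pos: [0.3932, -0.0576, 0.0748]
tool_rot: [-0.001, -0.062, 0.998, -0.0]
contact_force: [-0.4, 0.7, 0.5]
gripper_width: 0.185
grasp_force: 0.0
```

{"method": "carry_out", "body": {
  "rows": "-1 10 -20 0;0 9 -30 0;0 0 -19 0;0 0 0 0"
}}

```text
t: 9.62
eef_pos: [0.393, -0.0363, 0.0061]
tool_rot: [-0.001, -0.064, 0.998, 0.001]
contact_force: [0.1, -0.3, 0.1]
gripper_width: -0.001
grasp_force: 0.0
```

{"method": "carry_out", "body": {
  "rows": "5 0.6 0 0;5 0.6 0 0;5 0.6 0 0;5 0.6 0 0;5 0.6 0 0;0 0 0 0"
}}

```text
t: 10.38
eef_pos: [0.4194, -0.0339, 0.0069]
tool_rot: [0.0, -0.063, 0.998, 0.0]
contact_force: [0.1, -0.7, 0.3]
gripper_width: -0.005
grasp_force: 0.0
```

```bash
python3 tr.py 5 wrist scene
```

```text
t 10.375 tcp [419.4373 -33.8747   6.9468] rack -244.33918463999888 -13.961011700311818
scene 0.9 [331. 355.] ((-396.62152099609375, 337.32025146484375), (160.1866912841797, 141.99221801757812), 61.221397399902344) x -488.83038 -303.52136 y 238.74544 437.52002
scene 0.8 [408. 220.] ((-359.0211181640625, -94.94900512695312), (156.42901611328125, 169.14210510253906), 81.01244354248047) x -446.3497 -269.43307 y -181.85045 -6.9796715
scene 0.77 [328. 223.] ((-186.87474060058594, 21.117202758789062), (128.62646484375, 106.50237274169922), 79.27880096435547) x -241.35092 -129.29811 y -51.51426 90.9051
```

{"method": "carry_out", "body": {
  "rows": "-6 -0.7 0 0;-1.2 9.4 0 0;-1.2 9.4 0 0;0 0 0 0;0 0 0 0;6 0.8 0 0;6 0.8 0 0;6 0.8 0 0;6 0.8 0 0;6 0.8 0 0",
  "claw": 70
}}

```text
t: 11.82
eef_pos: [0.4407, -0.012, 0.0068]
tool_rot: [-0.0, -0.063, 0.998, 0.0]
contact_force: [-0.5, -0.8, 0.2]
gripper_width: 0.82
grasp_force: 0.3
```

{"method": "carry_out", "body": {
  "rows": "6 0.8 0 0;6 0.8 0 0;6 0.8 0 0;0 0 0 0"
}}

```text
t: 12.32
eef_pos: [0.4592, -0.0093, 0.007]
tool_rot: [0.001, -0.063, 0.998, 0.0]
contact_force: [0.1, 0.1, 0.2]
gripper_width: 0.82
grasp_force: 0.0
```

```bash
python3 tr.py 6 wrist scene top
```

```text
t 12.325 tcp [459.2169  -9.3166   6.999 ] rack -201.7952908565736 5.417761513416465
wrist 0.9 [321. 322.] ((-182.09109497070312, 5.195278167724609), (51.40617752075195, 79.97272491455078), 0.10359209775924683) x -207.79912 -156.3258 y -34.780052 45.193565
scene 0.93 [409. 222.] ((-359.1349182128906, -95.45227813720703), (156.72348022460938, 168.54827880859375), 81.5886001586914) x -446.27936 -269.82437 y -184.15218 -8.383126
scene 0.83 [330. 356.] ((-396.48529052734375, 336.83563232421875), (160.58653259277344, 143.48867797851562), 61.62681198120117) x -489.45352 -303.87152 y 238.74544 437.52002
scene 0.65 [312. 221.] ((-151.66026306152344, 29.992767333984375), (125.02835845947266, 99.92391967773438), 89.44157409667969) x -201.25455 -101.30625 y -32.8303 92.24274
top 0.79 [220. 304.] ((-392.8081359863281, 337.5634765625), (159.74493408203125, 132.24871826171875), 61.7601203918457) x -483.29385 -304.86298 y 242.6829 433.30185
top 0.71 [312. 192.] ((-112.14936828613281, 57.947784423828125), (36.496063232421875, 64.65984344482422), 39.124874114990234) x -145.14354 -98.65582 y 22.692455 77.88307
top 0.66 [375. 278.] ((-355.68206787109375, -99.0142593383789), (124.87984466552734, 151.99856567382812), 81.82111358642578) x -438.3286 -272.61066 y -161.97624 -29.549742
```

View pics/scene6.png

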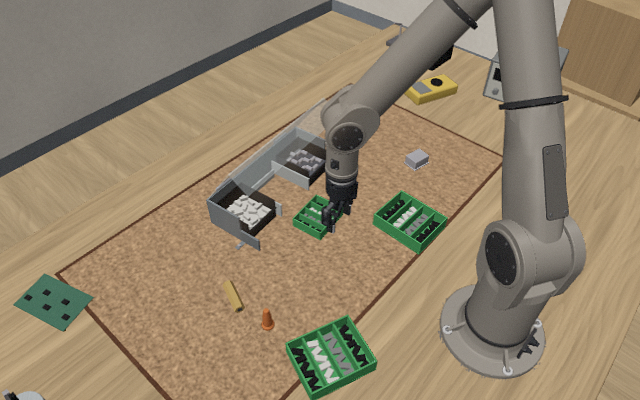

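{"method": "carry_out", "body": {
  "rows": "-8 -1 0 0;-8 -1 30 0;0 0 50 -10;5 10 50 -10;10 20 50 -10;10 20 50 -10;10 20 20 -10;10 20 0 -10;12 12 0 -10;11 1 0 -10"
}}

```text
t: 13.88
eef_pos: [0.5097, 0.0924, 0.2566]
tool_rot: [-0.0, 0.595, 0.804, -0.0]
contact_force: [0.5, -0.2, 0.7]
gripper_width: 0.817
grasp_force: 0.0
```

{"method": "carry_out", "body": {
  "rows": "0 0 0 -10;0 0 0 0;0 0 0 0"
}}

```text
t: 14.25
eef_pos: [0.5098, 0.0913, 0.2567]
tool_rot: [0.0, 0.66, 0.752, -0.0]
contact_force: [-0.6, -0.1, -0.6]
gripper_width: 0.821
grasp_force: 0.0
```

```bash
python3 tr.py 7 wrist scene
```

```text
t 14.25 tcp [509.7957  91.2727 256.6715] rack -139.00816265866268 98.87474943880007
wrist 0.63 [314. 223.] ((-143.92803955078125, 22.276363372802734), (91.71160125732422, 118.14850616455078), 0.09466049075126648) x -189.7343 -97.99824 y -36.79414 81.32759
scene 0.93 [410. 222.] ((-359.35968017578125, -94.90216064453125), (155.38656616210938, 165.26841735839844), 81.23389434814453) x -446.27936 -271.62732 y -180.59999 -6.998642
scene 0.75 [332. 356.] ((-397.1184387207031, 337.4542236328125), (162.12966918945312, 142.19091796875), 61.64833450317383) x -487.74768 -303.52136 y 237.85191 437.52002
scene 0.73 [318. 219.] ((-151.5213623046875, 30.412403106689453), (129.42678833007812, 103.60535430908203), 89.70133209228516) x -203.53102 -99.92585 y -34.52278 95.06538
```

View pics/wrist7.png

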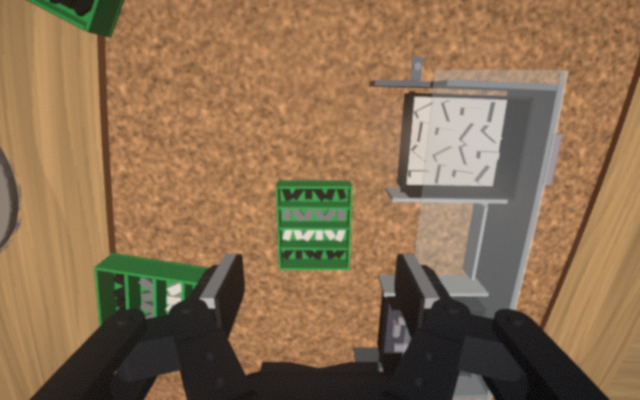

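{"method": "carry_out", "body": {
  "rows": "-5 0 -50 0;0 0 -50 0;0 0 -50 0;0 0 -50 0;0 0 -40 0;0 0 -11 0;1 -8 0 0;1 -8 0 0;1 -8 0 0;1 -8.3 0 0"
}}

```text
t: 15.7
eef_pos: [0.5102, 0.0588, 0.0069]
tool_rot: [0.001, 0.661, 0.75, 0.001]
contact_force: [-0.1, 2.5, 1.7]
gripper_width: 0.814
grasp_force: 1.0
```

{"method": "carry_out", "body": {
  "rows": "0 0 0 0;-2 15 0 0;0 0 50 0;0 0 50 0;0 0 50 0;0 0 50 0;0 0 40 0;0 0 0 0;0 0 0 0"
}}

```text
t: 16.82
eef_pos: [0.5066, 0.0747, 0.2452]
tool_rot: [-0.0, 0.66, 0.751, -0.0]
contact_force: [0.3, -0.2, 0.3]
gripper_width: 0.821
grasp_force: 0.0
```

```bash
python3 tr.py 8 wrist
```

```text
t 16.825 tcp [506.5661  74.7215 245.1911] rack -144.28667347870672 82.85873434361187
wrist 0.89 [316. 230.] ((-145.08450317382812, 3.7448997497558594), (117.35425567626953, 91.12530517578125), 89.70561218261719) x -190.65198 -99.3394 y -54.706963 62.554245
```

{"method": "carry_out", "body": {
  "rows": "-7 -10 0 10;-7 -10 0 10;-7 -10 0 10;-7 -10 0 10;-7 -10 0 10;-7 -10 -20 10;-7 -11 -40 10;-6 -10 -50 10;-6 -10 -50 10;0 0 -50 0"
}}

```text
t: 18.18
eef_pos: [0.4446, -0.0175, 0.0331]
tool_rot: [-0.001, -0.064, 0.998, 0.001]
contact_force: [1.3, -0.2, 1.6]
gripper_width: 0.82
grasp_force: 0.0
```

{"method": "carry_out", "body": {
  "rows": "0 0 -28 0;0 0 0 0;8 1 0 0;8 1 0 0;8 1 0 0;8 1 0 0;8 1 0 0;8 1 0 0;8 1 0 0;8 1 0 0"
}}

```text
t: 19.42
eef_pos: [0.5108, -0.0088, 0.0078]
tool_rot: [-0.0, -0.063, 0.998, 0.0]
contact_force: [-1.7, -0.9, 1.2]
gripper_width: 0.817
grasp_force: 1.1
```

```bash
python3 tr.py 9 scene; python3 -c "
from h import *
o=get_obs();print(o['tool_rot'],o['contact_force'])"
```

```text
t 19.425 tcp [510.7659  -8.8314   7.8159] rack -150.59196594786232 -0.5616213423969114
scene 0.93 [329. 357.] ((-396.47576904296875, 338.33251953125), (157.66220092773438, 141.9051055908203), 61.70733642578125) x -487.74768 -305.26578 y 240.87698 437.52002
scene 0.9 [298. 208.] ((-81.22453308105469, 24.627723693847656), (80.64292907714844, 160.6395263671875), 35.008583068847656) x -152.45193 -47.478867 y -56.177593 76.225784
scene 0.63 [410. 222.] ((-359.4779052734375, -95.04535675048828), (158.38763427734375, 168.43011474609375), 80.8482666015625) x -448.45163 -269.82437 y -180.59999 -6.9796715
[ 8.38656004e-04 -6.32688880e-02  9.97996100e-01  3.58449039e-04] [-0.35204409  0.3562477  -0.92439994]
```

{"method": "carry_out", "body": {
  "rows": "7 0.9 0 0;7 0.9 0 0;7 0.9 0 0;5.4 0.7 0 0;0 0 0 0;-20 -2.5 0 0;-20 -2.5 0 -10;-25 -3 60 -10;0 0 62 -10;0 0 60 -10",
  "claw": 70
}}

```text
t: 20.78
eef_pos: [0.4723, -0.0132, 0.1894]
tool_rot: [0.0, 0.284, 0.959, 0.0]
contact_force: [1.3, -1.5, -0.5]
gripper_width: 0.82
grasp_force: 0.0
```

{"method": "carry_out", "body": {
  "rows": "0 0 30 -10;0 0 0 -10;0 0 0 -10;0 0 0 -10;0 0 0 -10;0 0 0 0;0 0 0 0",
  "claw": 85
}}

```text
t: 21.65
eef_pos: [0.4727, -0.0132, 0.2176]
tool_rot: [0.0, 0.66, 0.752, 0.0]
contact_force: [-0.6, 0.2, 0.5]
gripper_width: 0.996
grasp_force: 0.0
```

```bash
python3 tr.py 10 wrist scene
```

```text
t 21.65 tcp [472.6523 -13.2482 217.5607] rack -188.95861793907216 -0.16667723514842692
wrist 0.7 [432. 170.] ((-70.58511352539062, 0.6979866027832031), (97.91322326660156, 110.40414428710938), 0.09714436531066895) x -119.47694 -21.540895 y -54.57417 55.89084
wrist 0.57 [157. 244.] ((-357.3987121582031, -99.76263427734375), (144.45455932617188, 165.5974578857422), 81.66268920898438) x -448.18665 -265.55176 y -181.00432 -21.145508
scene 0.92 [331. 355.] ((-396.4622497558594, 337.5576477050781), (159.39569091796875, 141.62796020507812), 61.47101593017578) x -488.83038 -303.52136 y 237.85191 437.52002
scene 0.87 [411. 223.] ((-358.40374755859375, -94.86334228515625), (155.96072387695312, 166.78851318359375), 80.93994903564453) x -446.27936 -269.82437 y -180.59999 -6.9796715
scene 0.6 [300. 199.] ((-74.36022186279297, 9.022850036621094), (109.48405456542969, 131.70773315429688), 0.24364478886127472) x -129.29811 -19.407856 y -56.636505 74.87299
```

View pics/wrist10.png

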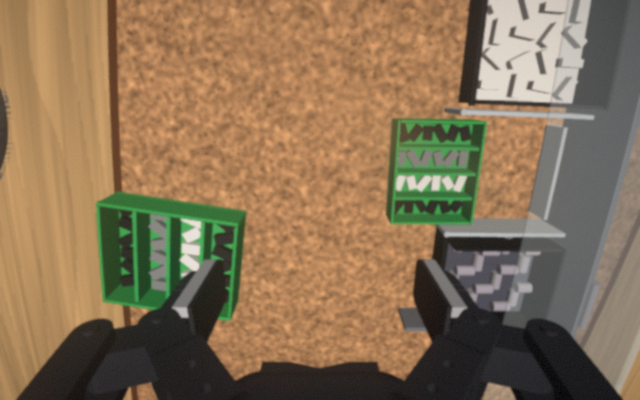

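{"method": "carry_out", "body": {
  "rows": "20 2.5 -30 0;18 2.3 -13 0;10 1.3 0 0;4 0.5 0 0;4 0.5 0 0;3 0.4 0 0;3 0.4 0 0;0 0 0 0"
}}

```text
t: 22.85
eef_pos: [0.5348, -0.0055, 0.1746]
tool_rot: [0.0, 0.661, 0.75, 0.0]
contact_force: [-0.4, 0.4, -0.7]
gripper_width: 0.999
grasp_force: 0.0
```

{"method": "carry_out", "body": {
  "rows": "2 0.3 0 0;2 0.3 0 0;2 0.3 0 0;0 0 0 0"
}}

```text
t: 23.35
eef_pos: [0.5378, -0.0051, 0.1743]
tool_rot: [-0.002, 0.661, 0.75, -0.003]
contact_force: [-12.2, -2.9, 10.9]
gripper_width: 0.996
grasp_force: 8.2
```

{"method": "carry_out", "body": {
  "rows": "0 0 3 0;2 0.3 3 0;2 0.3 3 0;0 0 0 0"
}}

```text
t: 23.85
eef_pos: [0.5432, -0.0044, 0.1829]
tool_rot: [-0.001, 0.661, 0.75, -0.001]
contact_force: [-6.7, -0.9, 1.0]
gripper_width: 0.998
grasp_force: 3.2
```

Flap is moving open; continuing.

{"method": "carry_out", "body": {
  "rows": "2 0.3 3 0;2 0.3 3 0;2 0.3 3 0;0 0 0 0"
}}

```text
t: 24.35
eef_pos: [0.5509, -0.0034, 0.1927]
tool_rot: [0.0, 0.661, 0.75, -0.0]
contact_force: [-4.0, -1.3, -0.0]
gripper_width: 0.999
grasp_force: 2.2
```

{"method": "carry_out", "body": {
  "rows": "2 0.3 3 0;2 0.3 3 0;0 0 0 0"
}}

```text
t: 24.72
eef_pos: [0.5568, -0.0017, 0.1998]
tool_rot: [0.001, 0.661, 0.751, 0.002]
contact_force: [-0.3, 0.6, -0.0]
gripper_width: 0.994
grasp_force: 0.0
```

{"method": "carry_out", "body": {
  "rows": "-30 -4 0 0;-40 -5 -20 0;-30 -4 -50 0;-12 -1.5 -60 0;0 0 -50 0;0 0 0 0"
}}

```text
t: 25.48
eef_pos: [0.4417, -0.0162, 0.0168]
tool_rot: [-0.002, 0.66, 0.751, -0.001]
contact_force: [-0.1, 0.0, 0.7]
gripper_width: 0.995
grasp_force: 0.0
```

```bash
cat > th.py <<'E'
from tr import *
W=lambda x,y,z: np.r_[O+x*ex+y*ey,z]/1000
for n in ("scene","top"):
    c=read_camera(n)
    for th in (.9,1.0,1.12): print(n,th,proj(c,W(80-170*np.cos(th),0,88+170*np.sin(th))))
    print([(np.round(r["centre"],1),round(r["confidence"],2)) for r in place_of(n,"flap_edge")[:2]])
    o=outline_of(n,"flap")
    if o:
        m=o[0]["pixels"]; best=[]
        for th in np.arange(.0,1.14,.01):
            s,k=np.sin(th),np.cos(th); e=(80-170*k,88+170*s); l=(e[0]-68*s,e[1]-68*k)
            q=np.zeros(m.shape,np.uint8)
            for P in ([(80,88),e],[e,l]):
                pts=[W(P[0][0],-190,P[0][1]),W(P[0][0],190,P[0][1]),W(P[1][0],190,P[1][1]),W(P[1][0],-190,P[1][1])]
                cv2.fillPoly(q,[np.int32(np.round(proj(c,np.array(pts))))],1)
            q=q>0; best.append(((q&m).sum()/(q|m).sum(),round(th,2)))
        print(o[0]["confidence"],sorted(best)[-3:])
E
python3 th.py; python3 -c "
from h import *
print(np.round(get_obs()['q'],2))"
```

```text
t 25.475 tcp [441.6922 -16.1551  16.7706] rack -220.03887516434753 0.829601920583503
scene 0.9 [[282.7877 135.5295]]
scene 1.0 [[278.188  130.4262]]
scene 1.12 [[272.3257 124.7371]]
[(array([274.2, 130.1]), 0.86)]
0.6 [(np.float64(0.9137523008151459), np.float64(1.1)), (np.float64(0.944340878828229), np.float64(1.12)), (np.float64(0.9446227929373997), np.float64(1.11))]
top 0.9 [[331.2039 140.2699]]
top 1.0 [[330.6387 133.599 ]]
top 1.12 [[329.8786 125.2637]]
[(array([331.2, 124.5]), 0.91)]
0.87 [(np.float64(0.9429211933091912), np.float64(1.11)), (np.float64(0.9435343325200418), np.float64(1.13)), (np.float64(0.9521489472768401), np.float64(1.12))]
[ 0.42  0.53 -0.63  2.21  0.59  0.56 -0.52]
```

{"method": "carry_out", "body": {
  "rows": "20 2 -5 0;20 2.2 -8 0;8 1 0 0;8 1 0 0;8 1 0 0;8 1 0 0;8 1 0 0;8 1 0 0;8 1 0 0;0 0 0 0",
  "claw": 85.4
}}

```text
t: 27.02
eef_pos: [0.539, -0.0058, 0.0061]
tool_rot: [0.0, 0.661, 0.75, 0.0]
contact_force: [0.1, -0.2, -0.3]
gripper_width: 1.002
grasp_force: 0.0
```

```bash
python3 tr.py 11 wrist scene
```

```text
t 27.025 tcp [539.0083  -5.7754   6.0788] rack -122.18921248564652 -1.0694259874685077
wrist 0.66 [548. 238.] ((-26.914466857910156, 1.9684867858886719), (100.28886413574219, 114.28402709960938), 0.37722253799438477) x -77.30367 23.58881 y -54.851295 58.9756
scene 0.83 [331. 356.] ((-396.690673828125, 337.1998291015625), (160.03526306152344, 140.92422485351562), 61.786617279052734) x -486.04224 -303.52136 y 238.74544 437.52002
scene 0.72 [283. 195.] ((-28.14208984375, 9.170906066894531), (101.65724182128906, 138.9473876953125), 72.7616195678711) x -81.9715 28.653065 y -57.339928 76.37244
scene 0.63 [410. 222.] ((-359.10357666015625, -94.68988800048828), (154.73739624023438, 165.63803100585938), 81.1745834350586) x -446.27936 -271.62732 y -182.1992 -6.9796715
```

{"method": "carry_out", "body": {
  "rows": "5 0.8 0 0;5 0.8 0 0;5 0.8 0 0;4 0.6 0 0;0 0 0 0"
}}

```text
t: 27.85
eef_pos: [0.5584, -0.0026, 0.0055]
tool_rot: [0.0, 0.661, 0.75, 0.0]
contact_force: [-0.8, 0.9, -1.3]
gripper_width: 0.998
grasp_force: 0.0
```

{"method": "carry_out", "body": {
  "rows": "2.5 0.4 0 0;2.5 0.4 0 0;0 0 0 0"
}}

```text
t: 28.22
eef_pos: [0.563, -0.0019, 0.0055]
tool_rot: [0.0, 0.661, 0.75, 0.0]
contact_force: [-1.0, -0.1, 0.2]
gripper_width: 1.0
grasp_force: 0.1
```

```bash
cat > jt.py <<'E'
from h import *
o=get_obs();print(np.round(o["joint_torque"],2),np.round(np.array(o["eef_pos"])*1000,2),np.round(o["contact_force"],1),np.round(o["torque"],2))
E
python3 jt.py
```

```text
[-1.000e-01 -5.628e+01 -9.080e+00 -1.709e+01  3.000e-02 -9.000e-02
  1.000e-02] [562.97  -1.94   5.51] [-1.  -0.1  0.2] [ 0.03  0.11 -0.  ]
```

{"method": "carry_out", "body": {
  "rows": "2 0.25 0 0;0 0 0 0"
}}

```text
t: 28.48
eef_pos: [0.564, -0.0019, 0.0053]
tool_rot: [-0.0, 0.661, 0.751, -0.0]
contact_force: [-0.7, -1.1, -0.0]
gripper_width: 0.999
grasp_force: 0.6
```

```bash
python3 jt.py
```

```text
[-4.10e-01 -5.60e+01 -9.18e+00 -1.91e+01  2.10e-01 -6.50e-01  2.00e-02] [564.    -1.89   5.32] [-0.7 -1.1 -0. ] [-0.04  0.15 -0.03]
```

{"method": "carry_out", "body": {
  "rows": "2 0.25 0 0;0 0 0 0"
}}

```text
t: 28.72
eef_pos: [0.566, -0.0015, 0.0051]
tool_rot: [-0.0, 0.661, 0.751, -0.0]
contact_force: [-0.3, -0.6, 0.2]
gripper_width: 1.002
grasp_force: 0.7
```

```bash
python3 jt.py
python3 - <<'E'
import sys
sys.path.insert(0,'.')
from h import *
c=read_camera("scene");cv2.imwrite('pics/s12.png',cv2.resize(c["img"][60:260,200:460],(780,600),interpolation=cv2.INTER_CUBIC))
E
```

```text
[ 6.000e-02 -5.852e+01 -9.420e+00 -2.024e+01  3.000e-01 -7.200e-01
  1.000e-02] [566.02  -1.49   5.08] [-0.3 -0.6  0.2] [-0.08  0.26 -0.  ]
```

View pics/s12.png

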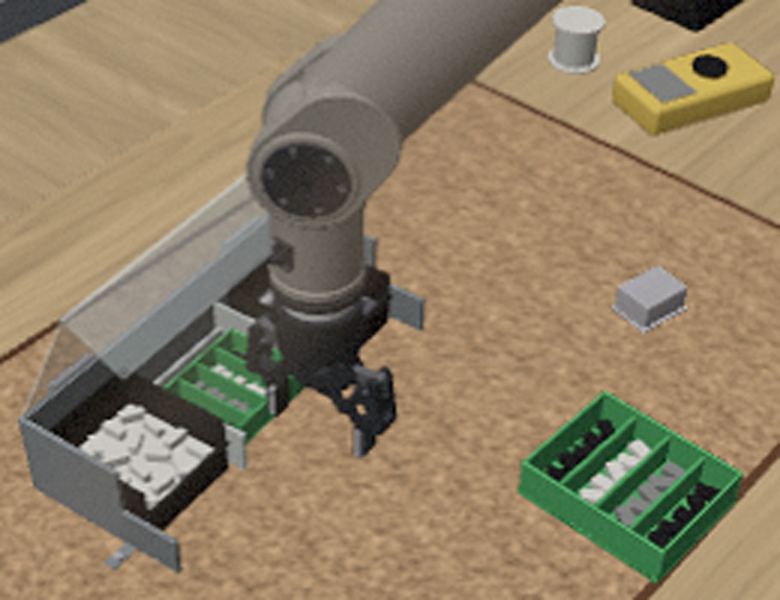

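The picture shows the tray almost at the stop (bright line near 190,355). The wrist link, ring near (318,300), stands at the lip of the fully opened flap. I'll compute heights and radii along the wrist from this view.

Run:
```python
from tr import *
import cv2
c=read_camera("scene"); img=c["img"]
A=e[:2]; 
cam=ray(c,(0,0))[0][:2]*1000; d=cam-A; d/=np.linalg.norm(d); n=np.array([-d[1],d[0]])
g=lambda p: np.round((proj(c,p/1000)[0]-[200,60])*3)
for h in (100,120,140,160,180,200,220,240,260):
    P=lambda q: np.r_[q,e[2]+h]
    print(h,"front r40",g(P(A+40*d)),"sides r40",g(P(A+40*n)),g(P(A-40*n)),"r45",g(P(A+45*n)),g(P(A-45*n)))
W=lambda x,y,z: np.r_[O+x*ex+y*ey,z]
print("lip tip mid",g(W(-55,0,211)),"stop",g(W(60.5,0,30)),g(W(60.5,50,30)))
# tray front edge & stop: gap along bay at y=+40 row intensity profile
for X in (40,44,48,52,56,60,64): 
    p=proj(c,W(X,40,30)/1000)[0]; print(X,np.round(p,1),img[int(round(p[1])),int(round(p[0]))])
```

```text
t 28.775 tcp [566.3403  -1.4591   5.0709] rack -94.53182233339835 -0.2128365592177346
100 front r40 [319. 393.] sides r40 [364. 359.] [272. 361.] r45 [370. 359.] [266. 361.]
120 front r40 [318. 376.] sides r40 [364. 343.] [271. 344.] r45 [370. 342.] [265. 344.]
140 front r40 [318. 358.] sides r40 [364. 325.] [270. 327.] r45 [370. 325.] [264. 327.]
160 front r40 [318. 341.] sides r40 [365. 308.] [269. 309.] r45 [370. 307.] [263. 309.]
180 front r40 [317. 322.] sides r40 [365. 289.] [268. 291.] r45 [371. 289.] [262. 291.]
200 front r40 [317. 304.] sides r40 [365. 271.] [267. 273.] r45 [371. 271.] [261. 273.]
220 front r40 [316. 285.] sides r40 [365. 252.] [266. 254.] r45 [371. 252.] [260. 254.]
240 front r40 [316. 265.] sides r40 [365. 233.] [265. 234.] r45 [372. 232.] [259. 234.]
260 front r40 [316. 245.] sides r40 [366. 213.] [264. 214.] r45 [372. 213.] [258. 214.]
lip tip mid [277. 249.] stop [186. 354.] [152. 384.]
40 [258.5 189. ] [58 90 60]
44 [257.4 188.4] [51 77 55]
48 [256.3 187.9] [ 78 128  71]
52 [255.2 187.3] [81 97 85]
56 [254.1 186.7] [87 90 94]
60 [253.  186.1] [167 168 165]
64 [251.9 185.6] [151 152 149]
```

{"method": "carry_out", "body": {
  "rows": "2 0.25 0 0;0 0 0 0"
}}

```text
t: 29.08
eef_pos: [0.5681, -0.0013, 0.005]
tool_rot: [-0.0, 0.661, 0.75, -0.0]
contact_force: [-1.1, 0.1, 0.6]
gripper_width: 1.004
grasp_force: 0.3
```

```bash
python3 jt.py
```

```text
[-1.900e-01 -5.986e+01 -9.940e+00 -2.202e+01  3.700e-01 -9.700e-01
  1.000e-02] [568.14  -1.33   4.97] [-1.1  0.1  0.6] [-0.03  0.1  -0.06]
```

{"method": "carry_out", "body": {
  "rows": "2 0.25 0 0;0 0 0 0"
}}

```text
t: 29.32
eef_pos: [0.568, -0.0014, 0.0043]
tool_rot: [-0.001, 0.661, 0.751, -0.002]
contact_force: [0.3, 0.5, -0.2]
gripper_width: 1.004
grasp_force: 0.0
```

```bash
python3 jt.py
```

```text
[-9.700e-01 -6.160e+01 -1.076e+01 -2.826e+01  7.900e-01 -2.120e+00
  1.000e-02] [567.98  -1.45   4.26] [ 0.3  0.5 -0.2] [ 0.   -0.    0.01]
```

{"method": "carry_out", "body": {
  "rows": "-6 -0.75 0 0;0 0 -6 0;0 0 0 0"
}}

```text
t: 29.7
eef_pos: [0.5671, -0.0014, 0.0002]
tool_rot: [0.001, 0.661, 0.75, 0.002]
contact_force: [0.2, 0.1, -0.3]
gripper_width: 1.003
grasp_force: 0.0
```

```bash
python3 jt.py
```

```text
[-3.000e-02 -5.659e+01 -8.970e+00 -1.650e+01  5.000e-02 -8.000e-02
 -4.000e-02] [ 5.6705e+02 -1.4200e+00  2.0000e-01] [ 0.2  0.1 -0.3] [0.03 0.04 0.03]
```

{"method": "carry_out", "body": {
  "rows": "0 0 -3 0;0 0 -3 0;0 0 0 0"
}}

```text
t: 30.08
eef_pos: [0.5646, -0.0017, -0.0068]
tool_rot: [-0.0, 0.661, 0.75, -0.0]
contact_force: [-0.4, 0.5, -0.9]
gripper_width: 1.003
grasp_force: 0.0
```

```bash
python3 jt.py; python3 tr.py 13 wrist scene|grep -v "\-39\|-35"
```

```text
[-5.000e-02 -5.681e+01 -8.930e+00 -1.623e+01  3.000e-02 -4.000e-02
 -2.000e-02] [564.62  -1.74  -6.77] [-0.4  0.5 -0.9] [-0.08 -0.06  0.08]
t 30.075 tcp [564.6224  -1.738   -6.7694] rack -96.2711362943941 -0.2742149779736973
wrist 0.68 [561. 250.] ((-4.057058334350586, -0.336151123046875), (72.86897277832031, 138.6676025390625), 19.686582565307617) x -49.33981 52.664394 y -53.815845 58.427773
scene 0.58 [277. 190.] ((-0.14850616455078125, -0.9829788208007812), (101.77291870117188, 112.79949951171875), 86.14070892333984) x -53.220505 54.307644 y -54.406853 53.30113
```

{"method": "carry_out", "body": {
  "rows": "1.5 0.2 -3 0;1.5 0.2 0 0;0 0 0 0"
}}

```text
t: 30.65
eef_pos: [0.5678, -0.0013, -0.0096]
tool_rot: [-0.0, 0.661, 0.75, 0.0]
contact_force: [-0.1, 0.1, 0.4]
gripper_width: 1.0
grasp_force: 0.0
```

```bash
python3 jt.py
```

```text
[ 0.000e+00 -5.720e+01 -8.970e+00 -1.616e+01  1.000e-02  0.000e+00
  0.000e+00] [567.84  -1.26  -9.56] [-0.1  0.1  0.4] [-0.06  0.01  0.01]
```

{"method": "carry_out", "body": {
  "rows": "1.5 0.2 0 0;0 0 0 0"
}}

```text
t: 30.9
eef_pos: [0.5689, -0.0012, -0.0096]
tool_rot: [-0.0, 0.661, 0.75, -0.0]
contact_force: [-1.1, -0.4, 0.2]
gripper_width: 0.999
grasp_force: 0.6
```

```bash
python3 jt.py
```

```text
[-1.400e-01 -5.736e+01 -9.110e+00 -1.696e+01  1.000e-01 -2.900e-01
  1.000e-02] [568.87  -1.19  -9.6 ] [-1.1 -0.4  0.2] [-0.03  0.23  0.03]
```

{"method": "carry_out", "body": {
  "rows": "1.5 0.2 0 0;0 0 0 0"
}}

```text
t: 31.15
eef_pos: [0.569, -0.0012, -0.0099]
tool_rot: [-0.001, 0.661, 0.751, -0.001]
contact_force: [-0.9, -0.6, 0.8]
gripper_width: 1.002
grasp_force: 0.6
```

```bash
python3 jt.py
```

```text
[-9.700e-01 -5.582e+01 -9.190e+00 -2.114e+01  3.600e-01 -1.150e+00
  3.000e-02] [569.    -1.19  -9.87] [-0.9 -0.6  0.8] [-0.12  0.2  -0.  ]
```

The wrist link now meets the fully open flap about 6 mm short of the goal, so an upright tool is not enough. The interface may tilt the tool at the edge of the arm's reach. I'll try that well clear of everything.

{"method": "carry_out", "body": {
  "rows": "-30 -4 6 0;-40 -5 6 0;-30 -4 20 0;0 0 60 0;0 0 60 0;0 0 60 0;0 0 60 0;0 0 60 0;0 0 40 0;40 10 0 0"
}}

```text
t: 32.4
eef_pos: [0.5129, -0.0044, 0.3679]
tool_rot: [0.005, 0.662, 0.749, 0.002]
contact_force: [1.1, 0.5, -0.1]
gripper_width: 1.0
grasp_force: 0.0
```

{"method": "carry_out", "body": {
  "rows": "55 15 0 0;55 15 0 0;55 15 0 0;55 15 0 0;55 15 0 0;55 15 0 0;55 15 0 0;30 6 0 0;30 4 0 0;30 4 0 0"
}}

```text
t: 33.65
eef_pos: [0.9205, 0.1031, 0.3375]
tool_rot: [-0.01, 0.659, 0.752, -0.01]
contact_force: [0.7, -1.8, 0.4]
gripper_width: 1.001
grasp_force: 0.0
```

```bash
python3 jt.py; python3 -c "
from h import *
o=get_obs();print(np.round(o['q'],2),np.round(o['tool_rot'],4),o['t'])"
```

```text
[ -2.4  -90.03  -4.4  -29.63   2.46   0.2   -0.37] [920.51 103.07 337.47] [ 0.7 -1.8  0.4] [-0.04  0.    0.02]
[-0.17  1.07 -0.03  0.24  0.03  1.85 -0.05] [-0.0103  0.6591  0.7519 -0.0097] 33.65
```

{"method": "carry_out", "body": {
  "rows": "0 0 60 0;0 0 60 0;0 0 60 0"
}}

```text
t: 34.02
eef_pos: [0.8907, 0.084, 0.4449]
tool_rot: [0.017, 0.668, 0.744, 0.002]
contact_force: [0.3, -1.1, -0.2]
gripper_width: 1.002
grasp_force: 0.0
```

{"method": "carry_out", "body": {
  "rows": "-55 -12 0 0;-55 -12 0 0;-55 -12 0 0;-55 -12 0 0;0 0 0 0"
}}

```text
t: 34.65
eef_pos: [0.6966, 0.0521, 0.4474]
tool_rot: [0.007, 0.663, 0.749, 0.009]
contact_force: [0.7, 0.4, -0.6]
gripper_width: 1.001
grasp_force: 0.0
```

```bash
python3 -c "
from h import *
o=get_obs();print(np.round(o['q'],2),np.round(o['tool_rot'],4),o['t'])"
```

```text
[-0.37  0.42  0.33  1.2  -0.13  1.52  0.06] [0.0072 0.6626 0.7489 0.0086] 34.65
```

The commanded orientation does keep the tilt reached at the edge (fingertips forward, as the text suggests). I'll build up more of it there.

{"method": "carry_out", "body": {
  "rows": "55 7 0 0;55 7 0 0;55 7 0 0;30 4 40 0;20 2 55 0;20 2 55 0;20 2 55 0;20 2 55 0"
}}

```text
t: 35.65
eef_pos: [0.8548, 0.0766, 0.5938]
tool_rot: [0.069, 0.659, 0.746, 0.074]
contact_force: [0.2, -0.0, -0.2]
gripper_width: 0.997
grasp_force: 0.0
```

```bash
cat > z.py <<'E'
from h import *
from scipy.spatial.transform import Rotation as Rn
o=get_obs();w,x,y,z=o["tool_rot"];M=Rn.from_quat([x,y,z,w]).as_matrix()
print("t",o["t"],"q",np.round(o['q'],2),"zaxis",np.round(M[:,2],3),"yaxis",np.round(M[:,1],3),"pos",np.round(np.array(o["eef_pos"])*1000,1))
E
python3 z.py
```

```text
t 35.65 q [-0.24  0.82  0.63  0.24 -0.54  1.91  0.04] zaxis [ 0.199  0.02  -0.98 ] yaxis [0.972 0.121 0.2  ] pos [854.8  76.6 593.8]
```

{"method": "carry_out", "body": {
  "rows": "-57 -14 -20 0;-57 -14 -20 0;-57 -14 -20 0;-57 -14 -20 0;-57 -14 -20 0;-50 -12 -20 0;0 0 0 0",
  "claw": 50
}}

```text
t: 36.52
eef_pos: [0.5636, 0.0079, 0.4967]
tool_rot: [0.071, 0.661, 0.743, 0.076]
contact_force: [0.3, 0.2, 0.7]
gripper_width: 0.582
grasp_force: 0.0
```

```bash
python3 z.py; python3 jt.py; python3 tr.py 14 wrist
```

```text
t 36.525 q [-0.9  -0.    0.79  1.6   0.    1.34  0.  ] zaxis [ 0.205  0.019 -0.979] yaxis [0.972 0.115 0.206] pos [563.6   7.9 496.7]
[ -0.27 -22.93   0.26 -29.43   0.51  -0.62  -0.37] [563.57   7.85 496.68] [0.3 0.2 0.7] [0.04 0.2  0.04]
t 36.525 tcp [563.5678   7.8513 496.6831] rack -96.11550220097767 9.371625987583808
```

{"method": "carry_out", "body": {
  "rows": "-18 -6 -55 0;-18 -5 -55 0;-17 -5 -55 0;0 0 -55 0;0 0 -55 0;0 0 -55 0;0 0 -55 0;0 0 -40 0;0 0 0 0"
}}

```text
t: 37.75
eef_pos: [0.5139, -0.0075, 0.0694]
tool_rot: [0.071, 0.661, 0.743, 0.072]
contact_force: [0.9, -0.1, -0.2]
gripper_width: 0.587
grasp_force: 0.0
```

{"method": "carry_out", "body": {
  "rows": "0 0 -25 0;0 0 -20 0;0 0 -11 0;0 0 0 0"
}}

```text
t: 38.25
eef_pos: [0.5158, -0.0067, 0.0171]
tool_rot: [0.073, 0.661, 0.743, 0.076]
contact_force: [0.8, -0.2, 0.3]
gripper_width: 0.588
grasp_force: 0.0
```

```bash
python3 z.py; python3 jt.py; python3 tr.py 15 wrist scene
```

```text
t 38.25 q [-0.4   0.51  0.36  2.26 -0.72  0.25  0.7 ] zaxis [ 0.209  0.016 -0.978] yaxis [0.971 0.115 0.209] pos [515.8  -6.7  17.1]
[  0.4  -42.62   5.12 -12.68  -0.24  -0.79   0.13] [515.77  -6.72  17.13] [ 0.8 -0.2  0.3] [-0.05  0.23  0.  ]
t 38.25 tcp [515.7709  -6.718   17.1261] rack -145.36153193247796 0.9078034996351789
wrist 0.97 [564. 231.] ((-3.878795623779297, 2.258319854736328), (113.8552474975586, 116.01561737060547), 89.67076110839844) x -61.810192 54.009243 y -54.809223 59.51365
scene 0.96 [279. 189.] ((1.0701026916503906, -1.1257209777832031), (107.6677017211914, 112.93604278564453), 87.5137710571289) x -54.76148 57.773552 y -56.052715 54.82822
scene 0.82 [412. 222.] ((-357.0057067871094, -95.78343200683594), (157.34988403320312, 169.83949279785156), 80.93994903564453) x -446.3497 -269.43307 y -184.15218 -5.576465
scene 0.77 [330. 356.] ((-395.9749450683594, 337.8594970703125), (160.7806854248047, 142.16644287109375), 61.452884674072266) x -488.83038 -303.52136 y 237.85191 437.52002
scene 0.41 [270. 143.] ((143.556884765625, -159.50534057617188), (604.5283203125, 110.33072662353516), 89.86568450927734) x 88.79911 199.1119 y -461.87714 142.78279
```

{"method": "carry_out", "body": {
  "rows": "0 0 -5 0;0 0 -4 0;10 1.2 0 0;12 1.4 0 0;12 1.4 0 0;12 1.4 0 0;10 1.2 0 0;4 0.4 0 0;0 0 0 0"
}}

```text
t: 39.58
eef_pos: [0.5731, 0.0002, 0.0071]
tool_rot: [0.072, 0.661, 0.743, 0.075]
contact_force: [-0.7, -0.8, -0.1]
gripper_width: 0.585
grasp_force: 0.0
```

```bash
python3 z.py; python3 jt.py; python3 tr.py 16 wrist scene
```

```text
t 39.575 q [-0.42  0.59  0.39  2.13 -0.72  0.31  0.67] zaxis [ 0.206  0.016 -0.978] yaxis [0.972 0.115 0.206] pos [5.731e+02 2.000e-01 7.100e+00]
[-1.400e-01 -4.929e+01  7.250e+00 -1.466e+01 -1.500e-01 -7.000e-01
 -2.000e-02] [5.7312e+02 1.7000e-01 7.0900e+00] [-0.7 -0.8 -0.1] [-0.01  0.24 -0.02]
t 39.575 tcp [573.1176   0.1703   7.0853] rack -87.6037425195141 0.5543110412184458
wrist 0.66 [515. 228.] ((1.2493438720703125, 2.287944793701172), (111.24217987060547, 106.21210479736328), 89.38982391357422) x -51.517456 53.97135 y -53.81864 58.440094
scene 0.82 [275. 191.] ((1.7185440063476562, -2.0320091247558594), (103.27808380126953, 107.29698181152344), 88.8553695678711) x -50.955265 56.051247 y -54.293736 50.446976
scene 0.77 [407. 222.] ((-358.41552734375, -94.74333190917969), (162.23353576660156, 174.51022338867188), 80.61141204833984) x -447.78 -268.01434 y -187.71938 -5.576465
scene 0.68 [332. 355.] ((-396.20135498046875, 337.80126953125), (161.12548828125, 142.6275177001953), 61.044090270996094) x -487.74768 -301.77716 y 238.74544 437.52002
scene 0.2 [290. 155.] ((65.82884979248047, -137.81973266601562), (73.08291625976562, 146.66647338867188), 26.70537757873535) x 3.7975657 90.722466 y -209.3422 -74.632545
```

Not yet in contact. Advancing gently.

{"method": "carry_out", "body": {
  "rows": "4 0.5 0 0;4 0.5 0 0;3 0.4 0 0;3 0.4 0 0;0 0 0 0"
}}

```text
t: 40.4
eef_pos: [0.5874, 0.0021, 0.0072]
tool_rot: [0.072, 0.661, 0.743, 0.075]
contact_force: [-0.7, 0.2, -0.4]
gripper_width: 0.583
grasp_force: 0.0
```

{"method": "carry_out", "body": {
  "rows": "2 0.25 0 0;2 0.25 0 0;0 0 0 0"
}}

```text
t: 40.78
eef_pos: [0.5911, 0.0025, 0.0071]
tool_rot: [0.072, 0.661, 0.743, 0.075]
contact_force: [-0.2, -1.3, -0.5]
gripper_width: 0.583
grasp_force: 0.0
```

```bash
python3 jt.py; python3 tr.py 17 wrist | head -2
```

```text
[-1.000e-02 -5.103e+01  7.860e+00 -1.491e+01 -1.500e-01 -6.900e-01
 -1.000e-02] [591.13   2.48   7.13] [-0.2 -1.3 -0.5] [-0.05  0.19  0.03]
t 40.775 tcp [591.125    2.4808   7.1324] rack -69.44871305446564 0.5896352404473646
wrist 0.55 [489. 223.] ((3.4074974060058594, 2.4508132934570312), (110.9236068725586, 102.39542388916016), 89.42140197753906) x -47.481968 54.697174 y -53.495205 58.133472
```

{"method": "carry_out", "body": {
  "rows": "2 0.25 0 0;2 0.25 0 0;0 0 0 0"
}}

```text
t: 41.25
eef_pos: [0.5942, 0.003, 0.0069]
tool_rot: [0.071, 0.661, 0.743, 0.074]
contact_force: [-4.7, -0.0, 2.9]
gripper_width: 0.587
grasp_force: 2.1
```

```bash
python3 jt.py; python3 tr.py 18 wrist scene| head -3
```

```text
[ 1.000e-02 -5.100e+01  8.030e+00 -1.719e+01 -3.400e-01 -1.550e+00
 -2.000e-02] [594.23   3.05   6.85] [-4.7 -0.   2.9] [-0.03  0.86  0.06]
t 41.25 tcp [594.2331   3.0484   6.8543] rack -66.29400741380539 0.7632759619057063
wrist 0.95 [489. 224.] ((6.375461578369141, 2.635284423828125), (110.54008483886719, 102.38355255126953), 89.22067260742188) x -44.367756 57.950787 y -53.313866 58.12408
scene 0.98 [330. 356.] ((-396.5652160644531, 337.2972106933594), (159.7620086669922, 141.1005096435547), 61.760982513427734) x -487.74768 -303.52136 y 237.85191 437.52002
```

{"method": "carry_out", "body": {
  "rows": "2 0.25 0 0;0 0 0 0"
}}

```text
t: 41.7
eef_pos: [0.5944, 0.0032, 0.0064]
tool_rot: [0.07, 0.661, 0.743, 0.074]
contact_force: [-11.1, -0.3, 7.2]
gripper_width: 0.583
grasp_force: 5.4
```

```bash
python3 jt.py; python3 tr.py 19 wrist scene| head -3
```

```text
[-7.000e-02 -5.001e+01  7.950e+00 -2.044e+01 -6.300e-01 -2.840e+00
 -4.000e-02] [594.44   3.17   6.43] [-11.1  -0.3   7.2] [-0.02  1.81  0.05]
t 41.7 tcp [594.4444   3.1672   6.4316] rack -66.06941638794832 0.8546083113589802
wrist 0.88 [490. 221.] ((6.603477478027344, 2.2006149291992188), (111.2923583984375, 102.11637878417969), 89.38043975830078) x -44.231167 57.905262 y -53.986473 58.145485
wrist 0.57 [500.  62.] ((14.857307434082031, 92.590087890625), (52.06341552734375, 136.146240234375), 89.89327239990234) x -53.23683 82.881836 y 66.44168 118.52556
```

The tray is up against the stop: the push met about 11 N at TCP -66, and its near edge is at about -29 as computed. Backing out, then lifting and turning for the flap.

{"method": "carry_out", "body": {
  "rows": "-20 -2.5 2 0;-30 -4 0 0;-40 -5 5 0;-20 -2.5 40 0;0 0 60 10;0 0 60 10;0 0 60 10;0 0 60 10;0 0 60 10;0 0 30 10",
  "claw": 50
}}

```text
t: 43.15
eef_pos: [0.4888, -0.0113, 0.3887]
tool_rot: [0.028, 0.198, 0.974, 0.103]
contact_force: [0.2, 0.8, -0.3]
gripper_width: 0.585
grasp_force: 0.0
```

```bash
python3 z.py; python3 tr.py 20 wrist scene|grep -v "\-39\|-35"
python3 - <<'E'
from h import *
from tr import *
W=lambda x,y,z: np.r_[O+x*ex+y*ey,z]/1000
c=cv2.imread("pics/scene20.png"); C=read_camera("scene")
for y in (40,15,-15):
    print(y,[tuple(int(v) for v in c[int(round(p[1])),int(round(p[0]))]) for p in (proj(C,W(X,y,30))[0] for X in range(46,70,2))])
E
```

```text
t 43.15 q [-0.7  -0.05  0.71  1.86 -0.17  1.23  1.23] zaxis [ 0.096  0.189 -0.977] yaxis [0.38  0.9   0.211] pos [488.8 -11.3 388.7]
t 43.15 tcp [488.8487 -11.3212 388.6871] rack -172.64836341850233 -0.2849060640836427
wrist 0.63 [326. 236.] ((7.112998962402344, -0.30181884765625), (109.9247817993164, 101.55037689208984), 89.42671203613281) x -44.09329 58.27976 y -55.376736 54.922646
scene 0.67 [276. 188.] ((6.260795593261719, -2.218097686767578), (104.0608139038086, 103.63563537597656), 0.818511962890625) x -46.461544 58.35952 y -53.957287 49.011536
t 43.35 tcp [487.7116 -10.9246 384.4769] rack -173.72676274524073 0.25114618243662434
40 [(56, 84, 59), (52, 77, 58), (52, 77, 58), (52, 81, 56), (52, 81, 56), (77, 129, 70), (123, 159, 116), (163, 161, 159), (145, 146, 143), (145, 146, 143), (60, 62, 63), (60, 62, 63)]
15 [(61, 90, 66), (53, 78, 58), (48, 77, 54), (48, 77, 54), (63, 103, 63), (63, 103, 63), (163, 171, 156), (163, 171, 156), (161, 160, 158), (161, 160, 158), (53, 56, 58), (53, 56, 58)]
-15 [(59, 92, 64), (59, 92, 64), (52, 76, 55), (52, 76, 55), (66, 98, 66), (104, 134, 100), (163, 176, 159), (156, 156, 154), (156, 156, 154), (95, 96, 98), (54, 56, 60), (61, 63, 66)]
```

Tray wall and stop are adjacent with no gap at three places, and the tray is square. Now over the flap with the gripper shut.

{"method": "carry_out", "body": {
  "rows": "50 6 0 10;50 6 0 10;50 7 0 10;50 7 0 0;10 0 0 0;0 0 -40 0;0 0 -40 0;0 0 -20 0;0 0 0 0",
  "claw": 0
}}

```text
t: 44.52
eef_pos: [0.6932, 0.015, 0.283]
tool_rot: [-0.003, -0.053, 0.993, 0.104]
contact_force: [-0.2, -0.2, 1.3]
gripper_width: -0.003
grasp_force: 0.0
```

```bash
python3 z.py; python3 tr.py 21 top|head -1
```

```text
t 44.525 q [-0.46  0.56  0.69  1.47 -0.57  1.32  2.01] zaxis [-0.017  0.206 -0.978] yaxis [-0.104  0.973  0.207] pos [693.2  15.  283. ]
t 44.525 tcp [693.2431  15.0334 282.9872] rack 33.43739627119686 0.24447412919600886
```

{"method": "carry_out", "body": {
  "rows": "4 0.5 -25 0;0 0 -25 0;0 0 -15 0;0 0 -7 0;0 0 -7 0;0 0 -7 0;0 0 -7 0;0 0 -7 0"
}}

```text
t: 45.62
eef_pos: [0.6993, 0.0153, 0.1849]
tool_rot: [-0.0, -0.053, 0.993, 0.104]
contact_force: [1.8, -0.3, 3.7]
gripper_width: -0.001
grasp_force: 1.8
```

```bash
python3 z.py; python3 jt.py
```

```text
t 45.625 q [-0.43  0.65  0.65  1.56 -0.64  1.16  2.09] zaxis [-0.012  0.206 -0.978] yaxis [-0.106  0.973  0.206] pos [699.3  15.3 184.9]
[ -0.24 -58.75  11.69 -22.75  -0.27   1.01  -0.07] [699.32  15.3  184.88] [ 1.8 -0.3  3.7] [-0.11 -0.43 -0.08]
```

{"method": "carry_out", "body": {
  "rows": "0 0 -6 0;0 0 -6 0;0 0 -6 0;0 0 -6 0;0 0 -6 0;0 0 -6 0;0 0 -6 0;0 0 -6 0;0 0 -6 0;0 0 -6 0"
}}

```text
t: 46.88
eef_pos: [0.6981, 0.0154, 0.1239]
tool_rot: [-0.002, -0.053, 0.993, 0.104]
contact_force: [-0.1, -1.6, 5.5]
gripper_width: -0.0
grasp_force: 2.1
```

{"method": "carry_out", "body": {
  "rows": "0 0 -6 0;0 0 -5 0;0 0 -5 0;0 0 -4 0;0 0 -4 0;0 0 0 0"
}}

```text
t: 47.62
eef_pos: [0.6979, 0.0155, 0.0994]
tool_rot: [-0.002, -0.053, 0.993, 0.104]
contact_force: [0.9, -0.1, -0.3]
gripper_width: 0.002
grasp_force: 0.1
```

```bash
python3 z.py; python3 th.py
```

```text
t 47.625 q [-0.4   0.74  0.59  1.61 -0.7   1.04  2.16] zaxis [-0.015  0.206 -0.978] yaxis [-0.105  0.973  0.206] pos [697.9  15.5  99.4]
t 47.625 tcp [697.8715  15.508   99.3796] rack 38.08878541706004 0.13529415384165056
scene 0.9 [[282.7877 135.5295]]
scene 1.0 [[278.188  130.4262]]
scene 1.12 [[272.3257 124.7371]]
[(array([304.7, 179.9]), 0.65)]
0.77 [(np.float64(0.9465720407070166), np.float64(0.16)), (np.float64(0.9471793507184673), np.float64(0.11)), (np.float64(0.9492203118752499), np.float64(0.14))]
top 0.9 [[331.2039 140.2699]]
top 1.0 [[330.6387 133.599 ]]
top 1.12 [[329.8786 125.2637]]
[(array([332.1, 173.4]), 0.94)]
0.82 [(np.float64(0.4811790902343336), np.float64(0.16)), (np.float64(0.4811790902343336), np.float64(0.17)), (np.float64(0.48124933602464676), np.float64(0.21))]
```

Flap is at about 0.14 rad; pressing the rest gently.

{"method": "carry_out", "body": {
  "rows": "0 0 -3 0;0 0 -3 0;0 0 -2 0;0 0 0 0"
}}

```text
t: 48.42
eef_pos: [0.6981, 0.0153, 0.0932]
tool_rot: [-0.002, -0.053, 0.993, 0.104]
contact_force: [-5.4, 0.2, 10.3]
gripper_width: 0.002
grasp_force: 4.9
```

{"method": "carry_out", "body": {
  "rows": "0 0 -2 0;0 0 -1.5 0;0 0 0 0"
}}

```text
t: 48.8
eef_pos: [0.6982, 0.0152, 0.0927]
tool_rot: [-0.001, -0.053, 0.993, 0.105]
contact_force: [-12.1, -0.4, 28.0]
gripper_width: 0.001
grasp_force: 14.0
```

```bash
python3 jt.py; python3 th.py | grep 0\\.
```

```text
[  0.05 -48.12   9.4  -20.27  -1.02  -4.     0.06] [698.21  15.17  92.69] [-12.1  -0.4  28. ] [0.92 2.78 0.55]
t 48.8 tcp [698.207   15.1695  92.6868] rack 38.37924988462734 -0.2425851281975291
scene 0.9 [[282.7877 135.5295]]
scene 1.0 [[278.188  130.4262]]
[(array([307.4, 187.1]), 0.66)]
0.78 [(np.float64(0.9448115040808395), np.float64(0.03)), (np.float64(0.9450322580645162), np.float64(0.01)), (np.float64(0.9510580293392185), np.float64(0.02))]
top 0.9 [[331.2039 140.2699]]
top 1.0 [[330.6387 133.599 ]]
0.83 [(np.float64(0.4785861433373089), np.float64(0.01)), (np.float64(0.4785861433373089), np.float64(0.02)), (np.float64(0.4785861433373089), np.float64(0.03))]
```

{"method": "carry_out", "body": {
  "rows": "0 0 4 0;0 0 20 0;0 0 50 0;0 0 50 0;-40 -5 50 0;-50 -5 50 0;-50 -5 0 0;0 0 0 0"
}}

```text
t: 50.1
eef_pos: [0.5624, -0.0002, 0.3066]
tool_rot: [-0.001, -0.052, 0.993, 0.105]
contact_force: [1.4, 0.7, 0.8]
gripper_width: 0.003
grasp_force: 0.0
```

```bash
python3 th.py | grep "0\.[0-9]* \[(np"; python3 tr.py 22 wrist scene
python3 - <<'E'
from h import *
for t in ("can","cap","spacer","bin_a"):
    for n in ("scene","top"):
        c=read_camera(n); print(t,n,[np.round(onz(c,r["centre"])[:2],3) for r in place_of(n,t)[:2]])
E
```

```text
0.62 [(np.float64(0.9774113981565624), np.float64(0.0)), (np.float64(0.9775237105365727), np.float64(0.03)), (np.float64(0.9779335410176532), np.float64(0.02))]
0.71 [(np.float64(0.4967241755841887), np.float64(0.01)), (np.float64(0.4967241755841887), np.float64(0.02)), (np.float64(0.4967241755841887), np.float64(0.03))]
t 50.4 tcp [566.2423   1.4067 305.2561] rack -94.26980283411089 2.642711549907162
wrist 0.61 [208.   1.] ((-268.2646789550781, -59.457603454589844), (3.001197576522827, 20.00778579711914), 0.45313429832458496) x -269.8444 -266.80753 y -69.47305 -49.465893
scene 0.93 [411. 225.] ((-358.9644775390625, -95.14423370361328), (159.46762084960938, 169.6737060546875), 80.69142150878906) x -447.70175 -269.82437 y -182.1992 -4.1735
scene 0.58 [330. 356.] ((-395.687255859375, 337.15673828125), (160.70323181152344, 140.8100128173828), 62.48198699951172) x -486.66205 -304.91412 y 239.988 437.52002
can scene [array([ 0.453, -0.361])]
can top [array([ 0.451, -0.36 ]), array([0.772, 0.027])]
cap scene [array([0.392, 0.323])]
cap top [array([0.386, 0.322])]
spacer scene [array([0.501, 0.326])]
spacer top [array([0.496, 0.33 ])]
bin_a scene [array([0.651, 0.142])]
bin_a top []
```

```bash
python3 -c "
from station import *
print(hand_in())"
```

```text
the job is handed in; nothing more can be done
None
```

I slid the tray square against the bay's back stop, then closed the flap fully; the can, cap and spacer measured unmoved, the bins looked in place though I had no reliable last reading of them, and the job was handed in just after 50 s. On the way I pushed the flap to its open limit, the wrist leaned on its lip at up to about 30 N (estimated), and closing it ended with a 28 N press at its stop.

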